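Weight the flap, tuck the creasing plate under it and hold it flat

ROBOT

A 6-joint arm with a two-finger parallel gripper is mounted at the origin on the work surface. World frame = base frame: x ahead of the robot, y to its left, z up, the work surface at z = 0. Lengths are in m, angles in rad, forces in N, time in s.
With the tool pointing down it reaches from about 0.25 to 0.85 m from the base axis. Payload 12.5 kg.
Tool frame: the origin (TCP) lies midway between the tips of the shut fingers; the grasp point (between the pads) lies 19 mm behind it (ctrl.grip_depth is the distance from the TCP to the grasp point, in m); z points along the fingers, y is the line along which they close (so a half turn about z gives the same grasp; the last joint's range is limited). The gripper opens to 93 mm and grips with 3 to 60 N. Pads are 15 mm wide; open, the fingers measure 128 mm over their backs; the gripper's body (75 mm by 188 mm) begins 65 mm behind the grasp point.
Start: joints at [1.191, 0.351, 1.652, -0, 1.139, -0.085], TCP at [0.16, 0.526, 0.219] pointing down, gripper open.
Joint ranges: [-2.75, 2.75], [-0.79, 2.1], [0.01, 2.65], [-1.57, 4.71], [0.07, 3.14], [-2.87, 2.87]. Speed limits (rad/s): [2.22, 2.22, 2.79, 3.14, 3.14, 3.14].

INTERFACE

Orientations are given as a unit quaternion [w, x, y, z].
In Python, from station import ctrl gives the robot as it stands.
- The arm moves only by the tool arm_command, never from a script. Its argument "rows" is a list that holds one entry, the list of rows, each a list of 5 numbers: the shift along the tool's x, y, z in mm, then the turn about the tool's z in units of 8 degrees (1.0 is 8 degrees), then the finger opening in mm, from 0 to 93. In form: [[[dx, dy, dz, turn, grip], ...]]. A call has 1 to 20 rows; each row shifts and turns the commanded pose from where the row before left it, along the tool's axes as they then stand; what a row does not reach is not made up. A row lasts 1/8 s, in which the tool goes at most 62.5 mm and 10.7 degrees, less where a joint would pass 70% of its speed; a pose out of reach is approached as far as the arm can. A call is refused whole if a number of a shift passes 62.5 or a number of a turn 1, either way. A call with a gripper value outside its range is refused whole. The fingers move at their own pace and stop on an object; the grip force is fixed at half the most. Time passes only in rows, so rows that do not move let the fingers close. It gives the time, the measured TCP pose, the force, the opening and the grip force at its end, in the units of the state.
- ctrl.read_state(): the state, without advancing time (a new reading comes with each control period).
- ctrl.camera(name): name is "side" or "top" or "wrist"; returns the picture (420x560x3 uint8, red, green, blue); there is no depth.
- ctrl.camera_info(name): a dict with "fx", "fy", "cx", "cy" (pixels), "position" and "attitude" of the camera in the world. Camera axes: x right, y down, z forward; pixel columns grow to the right and rows downward; lengths in m; the calibration is good to about 2 mm. A picture is of the moment at which its call begins: read the wrist's pose just before it. camera_info takes no time and is no camera call; for the wrist camera it gives the pose at the moment of the call.
- ctrl.job_done(): hands the job in; it is judged then, once.
The state is a dict: "t": time; "qpos": joint angles; "qd": joint speeds; "joint_efforts": joint torques, N m; "tcp_pos": TCP position; "orientation": TCP orientation; "ft_force": force on the tool from outside, world axes, zero at the start; "torque": the same for the moment, N m; "opening": finger opening in m; "gripper_force": force on a finger pad.
Only numpy, scipy, OpenCV 4.12 (cv2) and the standard library are available. Lean on these libraries where they do the work, as an engineer would, in place of code of your own. Each camera call takes 0.05 s, during which the arm holds its last target. There are 200 camera calls.

TASK

Set up the creasing board: lay the larger steel disc weight centred on the round cork pad of the board's hinged flap, and the smaller disc weight centred on top of it. Then take the creasing plate by its wooden bar, slide its front edge along the board under the flap until the whole edge sits against the stop bar beneath, without lifting the flap, and finish while still holding the plate there, pressing it firmly flat on the board with a push of about 10 N (do not let go). Leave the other things where they are.

Things in the scene. Friction and masses are not known exactly. Their poses are not given: they have to be found in the camera images.
- board: Creasing board, fixed: plywood slab 240 x 180 x 18 mm (x, y, z), origin at the centre of its underside, on the table. +x points from its open (robot-side) end to the hinge. Under the flap a dark wooden spacer bar, 8 mm high, 150 mm long in y, runs from x = +50 to +120 mm; its front face is the stop. The bare top (z = 18 mm) from x = -120 to +50 mm takes the plate.
- stop (a point): Middle of the stop bar's front face at board-top height (board x = +50 mm, y = 0, z = 18 mm), axes as the board's. The front edge of the plate goes against this face, hidden 35 mm behind the flap's free edge.
- flap_edge (a point): Point on the board's top straight below the middle of the flap's free edge (board x = +15 mm, z = 18 mm).
- pad (a point): Centre of the top face of the round cork pad (64 mm across, 2 mm thick) in the middle of the flap; 33 mm above the table, board x = +65 mm, y = 0.
- flap (a joint): The flap: aluminium, x from +15 to +115 mm on the board, 150 mm wide, 5 mm thick, 0.2 kg, on a free hinge at its far (+x) end; its free edge faces the robot. 0 rad = closed on the spacer bar, leaving a slot 8 mm high between board and flap; positive = lifted (0.06 rad raises the free edge 6 mm). Only its weight and what lies on it keep it down.
- plate_bar (a point): Centre of the creasing plate's wooden grip bar, axes the plate's (z up). Bar: 14 mm thick in x, 80 mm long in y, 30 mm tall, standing across the top of the sheet (4 to 34 mm above the plate's underside; this point is at 19 mm). +x points from the bar to the plate's front edge, 80 mm ahead of this point; the rear edge is 20 mm behind it. It starts on the table to the robot's left.
- plate_left (a point): Left (+y) end of the plate's front edge, on its underside: 80 mm ahead of the bar and 55 mm to the left, 19 mm below the bar's centre.
- plate_right (a point): Right (-y) end of the plate's front edge, on its underside: 80 mm ahead of the bar and 55 mm to the right, 19 mm below the bar's centre.
- plate: The loose creasing plate: flat aluminium sheet 100 mm (x) x 110 mm (y) x 4 mm thick with the grip bar on top, about 0.15 kg. Origin at the centre of the sheet's underside, +x to the front edge, z up.
- big_weight_center (a point): Centre of the larger plain dark steel disc weight, 60 mm across, 18 mm thick, about 0.38 kg, lying flat on the table to the robot's right.
- small_weight_center (a point): Centre of the smaller plain dark steel disc weight, 44 mm across, 18 mm thick, about 0.2 kg, lying flat on the table to the robot's right.
- big_weight: The larger disc weight; origin at the centre of its underside.
- small_weight: The smaller disc weight; origin at the centre of its underside.
- tin: Bystander: closed round tin, 48 mm across, 46 mm tall, among the disc weights.
- cone: Bystander: paper thread cone, 60 mm across at the foot, 100 mm tall.
- jar: Bystander: glass jar, 60 mm across, 75 mm tall.
- spool: Bystander: wooden spool, 36 mm across, 42 mm tall.
- shears: Bystander: tailor's shears lying flat, about 190 mm long, 12 mm high.
- tape_case: Bystander: round tape case, 54 mm across, 17 mm high.

How it is judged:
By the outcome, as a careful person would: the job done as asked, in the order asked, and still so for the second after the job is handed in, while the arm keeps its last pose, push and grip.
It also fails if it takes over 72 s, if anything falls off the work surface, if the arm or the gripper's body presses on something with over 40 N, if the wrist force passes 120 N, or if a joint passes its speed limit or range.

## Working session

There is one attempt and no reset: what is moved stays moved. The work goes in short steps, Python scripts to look and compute and a tool call to move; the robot and the scene stay as the last step left them, time stands still between calls to the robot, and variables do not carry over. Pictures are saved under pics/ and viewed, at most 10 in all, crops included, and the job is handed in when it is done.

Besides the shell and the picture viewer there is one more tool, called after "Call:" as a command line: name --argument value ..., lists and objects as JSON in quotes. arm_command: Moves the arm, as the interface text tells. Its arguments: {"type":"object","properties":{"rows":{"type":"array"}},"required":["rows"]}

```bash
ls; mkdir -p pics; python3 - <<'E'
from station import ctrl
import cv2
print(ctrl.read_state()); print(ctrl.grip_depth)
for n in("top","side","wrist"):
    print(n,ctrl.camera_info(n)); cv2.imwrite(f"pics/{n}0.png",ctrl.camera(n)[:,:,::-1])
E
```

```text
pics
{'t': 0.0, 'qpos': array([ 1.19138833e+00,  3.51257998e-01,  1.65240843e+00, -1.60502783e-05,
        1.13908937e+00, -8.45944363e-02]), 'qd': array([ 0.00162668, -0.00119148,  0.00027501,  0.00103783, -0.00051939,
        0.00107177]), 'joint_efforts': array([ 2.33137616e-03, -4.97307765e+01, -2.85263157e+01,  7.01574655e-02,
        2.55346054e-02, -1.09542457e-04]), 'tcp_pos': array([0.15966042, 0.52596495, 0.21809546]), 'orientation': array([-1.26627573e-04,  1.46870181e-01,  9.89155605e-01, -5.67670176e-04]), 'ft_force': array([ 0.58808547, -0.18004401,  1.03731776]), 'torque': array([-0.03168139,  0.01269453, -0.00967342]), 'gripper_force': 0.0, 'opening': 0.0928508288680965}
0.0188
top {'fx': 420.19351348149524, 'fy': 420.19351348149524, 'cx': 273.55275167664723, 'cy': 208.23309059052886, 'position': array([0.38443462, 0.0046987 , 1.16209791]), 'attitude': array([ 0.05532899, -0.69510902,  0.71552104, -0.04232962])}
side {'fx': 382.11838091123195, 'fy': 382.11838091123195, 'cx': 283.98069510260655, 'cy': 209.25726075999916, 'position': array([ 0.3847221 , -0.67272708,  0.75470621]), 'attitude': array([-0.39117142,  0.91476587, -0.09527627,  0.03332783])}
wrist {'fx': 366.71782213305767, 'fy': 366.71782213305767, 'cx': 278.5687598708386, 'cy': 205.92817660343076, 'position': array([0.08614482, 0.54886493, 0.38430622]), 'attitude': array([0.11303182, 0.79487296, 0.59032686, 0.08315642])}
```

View pics/top0.png

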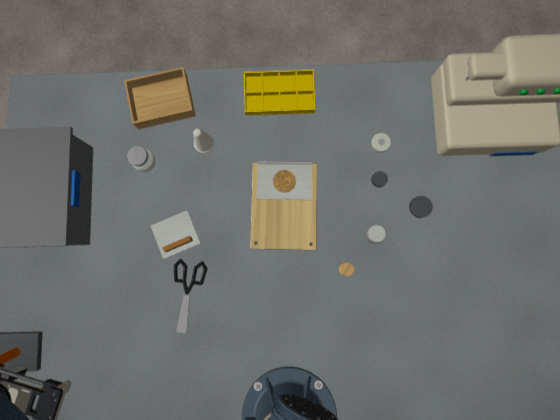

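View pics/side0.png

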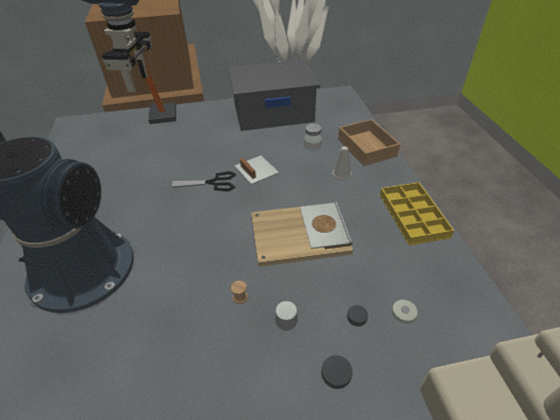

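The top view shows the small disc at (379,179), the big disc at (420,207), the tin at (376,233), the cork pad at (284,181), the board's wood at cols 250-317 and rows 163-250, and the plate at about (175,235) with its bar at (177,244). The side view agrees, and nothing blocks the board.

```bash
cat > h.py <<'E'
import numpy as np, cv2
from station import ctrl
from scipy.spatial.transform import Rotation as R
def rot(q): return R.from_quat([q[1],q[2],q[3],q[0]])
def cast(info,px,z):
    px=np.atleast_2d(np.asarray(px,float))
    d=np.c_[(px[:,0]-info["cx"])/info["fx"],(px[:,1]-info["cy"])/info["fy"],np.ones(len(px))]
    d=rot(info["attitude"]).apply(d); p=np.array(info["position"])
    return p+d*((z-p[2])/d[:,2])[:,None]
def blobs(mask,amin,amax):
    cs,_=cv2.findContours(mask.astype(np.uint8),cv2.RETR_EXTERNAL,cv2.CHAIN_APPROX_NONE)
    return [c for c in cs if amin<cv2.contourArea(c)<amax]
def cen(c):
    m=cv2.moments(c); return np.array([m["m10"],m["m01"]])/m["m00"]
def tool(dw):  # world vector (m) -> tool mm ; plus current yaw
    s=ctrl.read_state(); return rot(s["orientation"]).inv().apply(dw)*1000
def snap(n,f=None):
    i=ctrl.camera_info(n); im=ctrl.camera(n)
    if f: cv2.imwrite("pics/"+f,im[:,:,::-1])
    return i,im
E
python3 - <<'E'
from h import *
info=ctrl.camera_info("top"); im=cv2.imread("pics/top0.png"); hsv=cv2.cvtColor(im,cv2.COLOR_BGR2HSV)
for n,(x,y) in dict(small=(379,179),big=(420,207),tin=(376,233),pad=(284,181),wood=(284,225),sheet=(165,238),bar=(177,244),flap=(265,190),table=(400,300)).items(): print(n,hsv[y,x])
H,S,V=cv2.split(hsv)
roi=np.zeros_like(V); roi[120:300,120:440]=1
for nm,m,z in [("dark",V<75,.018),("wood",(S>60)&(V>90),.018),("white",(S<45)&(V>140),.004)]:
    for c in blobs(m&(roi>0),60,20000):
        r=cv2.minAreaRect(c); print(nm,cen(c).round(1),cv2.contourArea(c),r,cast(info,cen(c),z).round(4))
E
```

```text
small [105  20  77]
big [95 22 71]
tin [ 45   9 165]
pad [ 17 134 141]
wood [ 20 101 179]
sheet [ 40   9 170]
bar [ 15 174 142]
flap [ 41  12 165]
table [ 90  11 117]
dark [189.3 273.8] 543.5 ((189.48876953125, 276.61798095703125), (33.2305908203125, 33.467613220214844), 5.440331935882568) [[0.3719 0.2562 0.018 ]]
dark [420.2 206.6] 335.5 ((420.0, 207.0), (20.0, 22.0), 90.0) [[ 0.5363 -0.3771  0.018 ]]
dark [379. 179.] 159.0 ((378.5, 179.0), (14.0, 15.0), 90.0) [[ 0.6164 -0.2699  0.018 ]]
wood [346.  268.8] 149.5 ((346.0, 268.5), (13.0, 14.0), 90.0) [[ 0.3738 -0.1665  0.018 ]]
wood [176.1 243.5] 120.5 ((176.29058837890625, 243.87765502929688), (5.9178690910339355, 29.54084014892578), 67.16634368896484) [[0.4547 0.2924 0.018 ]]
wood [284.  180.6] 377.0 ((284.0000305175781, 180.5), (21.92030906677246, 21.920310974121094), 45.0) [[ 0.6202 -0.0075  0.018 ]]
wood [283.4 220.5] 3441.0 ((283.562744140625, 205.67315673828125), (66.18782043457031, 86.36544799804688), 0.9391909837722778) [[ 0.5093 -0.0023  0.018 ]]
white [376.2 233.1] 205.5 ((376.0, 233.0), (16.0, 16.0), 90.0) [[ 0.4683 -0.2561  0.004 ]]
white [174.8 234.1] 1359.5 ((174.71896362304688, 234.325439453125), (35.92308044433594, 40.76923370361328), 67.38013458251953) [[0.4817 0.2997 0.004 ]]
white [284.1 181.6] 1821.5 ((284.0, 181.5), (35.0, 54.0), 90.0) [[ 0.6205 -0.008   0.004 ]]
white [131.3 156.4] 68.5 ((131.5, 156.0), (16.0, 7.0), 90.0) [[0.7074 0.4252 0.004 ]]
white [380.6 141.6] 249.0 ((380.5, 141.5), (17.0, 19.0), 90.0) [[ 0.727  -0.2843  0.004 ]]
white [196.  138.4] 73.0 ((197.07958984375, 141.05010986328125), (24.422643661499023, 8.64322280883789), 77.19573211669922) [[0.7542 0.24   0.004 ]]
```

```bash
cat > go.py <<'E'
import sys
from h import *
# go.py x y z : tool-frame shift from the measured pose
s=ctrl.read_state(); t=np.array(list(map(float,sys.argv[1:4])))
y=rot(s["orientation"]).apply([0,1,0])
print("tcp",s["tcp_pos"].round(4),"heading",np.degrees(np.arctan2(y[1],y[0])).round(2),"shift",tool(t-s["tcp_pos"]).round(1),"F",np.round(s["ft_force"],1))
E
python3 go.py 0.5363 -0.3771 0.2
python3 - <<'E'
from h import *
i=ctrl.camera_info("wrist"); s=ctrl.read_state(); r=rot(s["orientation"]).inv()
print(r.apply(i["position"]-s["tcp_pos"]), r.apply(rot(i["attitude"]).apply(np.eye(3))).round(3))
E
```

```text
tcp [0.1597 0.526  0.2183] heading 73.11 shift [-622.8 -754.7   18.9] F [0.9 0.9 0.2]
[ 0.07701444  0.00036207 -0.16609805] [[ 0.001  1.     0.   ]
 [-0.961  0.001 -0.278]
 [-0.278  0.     0.961]]
```

Call:
arm_command --rows '[[[-20,-24,0,0,93],[-34,-41,1,0,93],[-34,-41,1,0,93],[-34,-41,1,0,93],[-34,-41,1,0,93],[-34,-41,1,0,93],[-34,-41,1,0,93],[-34,-41,1,0,93],[-34,-41,1,0,93],[-34,-41,1,0,93],[-34,-41,1,0,93],[-34,-41,1,0,93],[-34,-41,1,0,93],[-34,-41,1,0,93],[-34,-41,1,0,93],[-34,-41,1,0,93],[-34,-41,1,0,93],[-34,-41,1,0,93],[-20,-26,1,0,93],[-5,-8,0,0,93]]]'

```text
t: 2.65
tcp_pos: [0.5364, -0.3783, 0.1997]
orientation: [-0.0, 0.147, 0.989, 0.0]
ft_force: [0.2, -0.3, -1.3]
opening: 0.0933
gripper_force: 0.0
```

```bash
cat > disc.py <<'E'
import sys
from h import *
# dark disc(s) in the wrist view: cast contour of top face to z
z=float(sys.argv[1])
i,im=snap("wrist",sys.argv[2]); V=cv2.cvtColor(im,cv2.COLOR_RGB2HSV)[:,:,2]
for c in blobs(V<85,1500,60000):
    p=cast(i,c[:,0,:],z)[:,:2].astype(np.float32); (x,y),r=cv2.minEnclosingCircle(p)
    print("px",cen(c).round(0),"area",cv2.contourArea(c),"centre",round(x,4),round(y,4),"R",round(r,4), "cen(z/2)",cast(i,cen(c),z/2)[0,:2].round(4))
E
python3 go.py 0.5363 -0.3771 0.2;python3 disc.py 0.018 w1.png
```

```text
tcp [ 0.5364 -0.3783  0.1997] heading 73.04 shift [ 0.5  1.1 -0.3] F [ 0.2 -0.3 -1.3]
px [290. 351.] area 47100.5 centre 0.7896 -0.4535 R 0.3324 cen(z/2) [ 0.7298 -0.4233]
px [402. 227.] area 1564.5 centre 0.6164 -0.2724 R 0.0249 cen(z/2) [ 0.6202 -0.2704]
px [278. 184.] area 2863.0 centre 0.5378 -0.379 R 0.0308 cen(z/2) [ 0.5393 -0.3794]
```

View pics/w1.png

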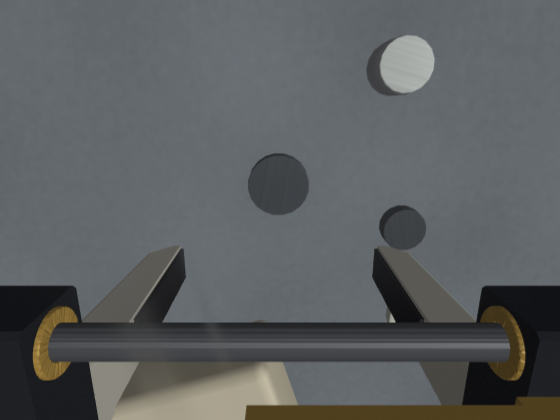

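The wrist view shows the big disc at (278,184), between the fingers, the small disc at (402,227) and the tin at (405,64). I'll descend and grip the big disc.

Call:
arm_command --rows '[[[-1.5,0,30,0,93],[0,0,45,0,93],[0,0,45,0,93],[0,0,40,0,93],[0,0,25,0,93],[0,0,10,0,93],[0,0,0,0,93],[0,0,0,0,50],[0,0,0,0,50],[0,0,0,0,50],[0,0,0,0,50],[0,0,0,0,50]]]'

```text
t: 4.2
tcp_pos: [0.5381, -0.3778, 0.006]
orientation: [0.0, 0.147, 0.989, -0.0]
ft_force: [-1.1, -0.6, 3.5]
opening: 0.0595
gripper_force: 30.0
```

```bash
python3 go.py 0.5363 -0.3771 0.1
```

```text
tcp [ 0.5381 -0.3778  0.006 ] heading 73.11 shift [  1.9   0.1 -94. ] F [-1.1 -0.6  3.5]
```

Call:
arm_command --rows '[[[0,0,-15,0,50],[0,0,-40,0,50],[0,0,-50,0,50],[-3,20,-40,0,50],[-5,50,-20,0,50],[-6,60,0,0,50],[-6,60,0,0,50],[-6,60,0,0,50],[-6,60,0,0,50],[-4,45,0,0,50],[-2,22,0,0,50],[0,0,0,0,50],[0,0,0,0,50]]]'

```text
t: 5.82
tcp_pos: [0.6835, -0.0291, 0.1707]
orientation: [-0.0, 0.147, 0.989, -0.0]
ft_force: [-0.1, -0.3, -3.4]
opening: 0.0593
gripper_force: 30.0
```

```bash
cat > pad.py <<'E'
import sys
from h import *
i,im=snap("wrist",sys.argv[1]); H,S,V=cv2.split(cv2.cvtColor(im,cv2.COLOR_RGB2HSV))
print("HSV pad?",)
for c in blobs((S>60)&(H<30)&(V>60),1500,200000):
    p=cast(i,c[:,0,:],.033)[:,:2].astype(np.float32); (x,y),r=cv2.minEnclosingCircle(p)
    q=cast(i,c[:,0,:],.018)[:,:2].astype(np.float32)
    print("px",cen(c).round(0),"area",cv2.contourArea(c),"circ",round(x,4),round(y,4),round(r,4),"rect18",cv2.minAreaRect(q))
t=ctrl.camera_info("top"); print("top-cam pad",cast(t,[[284,180.6]],.033))
E
python3 go.py .617 -.0075 .1; python3 pad.py w2.png
```

```text
tcp [ 0.6835 -0.0291  0.1707] heading 73.06 shift [69.8  1.3 70.7] F [-0.1 -0.3 -3.4]
HSV pad?
px [354. 399.] area 11571.0 circ 0.9369 -0.0229 0.2115 rect18 ((0.9172078967094421, -0.012927532196044922), (0.4436456859111786, 0.07481729239225388), 73.17754364013672)
px [282. 109.] area 4991.5 circ 0.618 -0.006 0.0319 rect18 ((0.6183103919029236, -0.006003934890031815), (0.06587966531515121, 0.06587535887956619), 73.14270782470703)
px [249.  44.] area 13275.0 circ 0.5919 -0.0046 0.1143 rect18 ((0.5914981365203857, -0.004671759903430939), (0.1785804033279419, 0.1617288589477539), 87.33235931396484)
top-cam pad [[ 0.61726729 -0.0073559   0.033     ]]
```

View pics/w2.png

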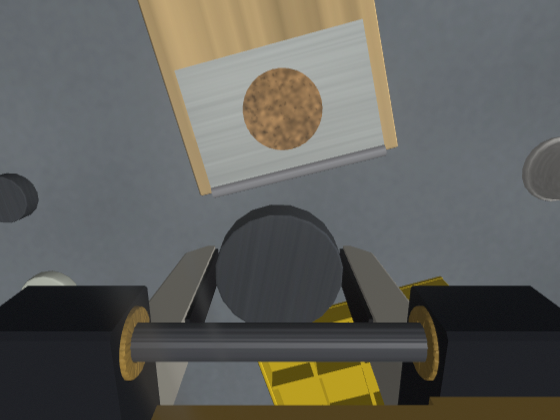

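```bash
python3 - <<'E'
from h import *
i=ctrl.camera_info("wrist"); s=ctrl.read_state()
im=cv2.imread("pics/w2.png"); r=rot(s["orientation"]).inv()
for px in([280,206],[216,266],[343,266]): print((r.apply(cast(i,px,s["tcp_pos"][2]+.012)[0]-s["tcp_pos"])*1000).round(1))
E
```

```text
[ 32.4   1.  -12. ]
[  3.6 -28.3 -12. ]
[  3.7  30.  -12. ]
```

Call:
arm_command --rows '[[[15,1,0,0,50],[30,1,10,0,50],[18,1,30,0,50],[6.4,0,35,0,50],[0,0,30,0,50],[0,0,15,0,50],[0,0,6,0,50],[0,0,2,0,50],[0,0,0,0,50]]]'

```text
t: 7.0
tcp_pos: [0.6188, -0.005, 0.0434]
orientation: [0.001, 0.147, 0.989, 0.0]
ft_force: [0.8, 1.5, -3.2]
opening: 0.0594
gripper_force: 30.0
```

```bash
python3 go.py .618 -.006 .039
```

```text
tcp [ 0.6188 -0.005   0.0434] heading 73.1 shift [ 0.5 -1.2  4.4] F [ 0.8  1.5 -3.2]
```

Call:
arm_command --rows '[[[-0.7,-1.5,2,0,50],[0,0,1.5,0,50],[0,0,0.7,0,50],[0,0,0,0,50]]]'

```text
t: 7.5
tcp_pos: [0.6187, -0.0066, 0.0389]
orientation: [0.0, 0.147, 0.989, -0.0]
ft_force: [-2.4, -0.5, 4.1]
opening: 0.0595
gripper_force: 30.0
```

```bash
python3 go.py .618 -.006 .039
```

```text
tcp [ 0.6187 -0.0066  0.0389] heading 73.11 shift [ 0.8  0.4 -0.1] F [-2.4 -0.5  4.1]
```

Call:
arm_command --rows '[[[0,0,0,0,70],[0,0,0,0,93],[0,0,0,0,93],[0,0,-20,0,93],[0,0,-45,0,93],[-20,0,-50,0,93],[-30,0,-30,0,93],[-20,0,0,0,93],[0,0,0,0,93]]]'

```text
t: 8.62
tcp_pos: [0.6861, -0.0272, 0.1846]
orientation: [0.001, 0.147, 0.989, 0.0]
ft_force: [0.3, -0.9, -0.5]
opening: 0.093
gripper_force: 0.0
```

```bash
cat > chk.py <<'E'
import sys
from h import *
i,im=snap("wrist",sys.argv[1]); H,S,V=cv2.split(cv2.cvtColor(im,cv2.COLOR_RGB2HSV))
zt=float(sys.argv[2])
for nm,m,z in (("cork",(S>75)&(H<25)&(V>60),.033),("dark",(V<95)&(S<75),zt)):
  for c in blobs(m,500,60000):
    u=cen(c)
    if u[1]>250: continue
    c=cv2.convexHull(c)
    e=cv2.fitEllipse(c); f=np.float32(cast(i,c[:,0,:],z)[:,:2]); (x,y),r=cv2.minEnclosingCircle(f)
    print(nm,u.round(),np.round(e[0],1),np.round(e[1],1),"ell",cast(i,e[0],z)[0,:2].round(4),"circ",round(x,4),round(y,4),round(r,4))
E
python3 go.py .618 -.006 .039; python3 chk.py w3.png .051; python3 -c "
import cv2;im=cv2.imread('pics/w3.png');cv2.imwrite('pics/w3c.png',cv2.resize(im[20:260,150:430],None,fx=2,fy=2))"
```

```text
tcp [ 0.6861 -0.0272  0.1846] heading 73.09 shift [ 71.5   0.4 145.5] F [ 0.3 -0.9 -0.5]
cork [247.  42.] [ 112.9 -586.6] [ 256.2 2352.7] ell [0.2366 0.0134] circ 0.5915 -0.0048 0.1148
dark [ 19. 191.] [ 14.9 190.9] [48.4 57.6] ell [ 0.6189 -0.238 ] circ 0.6214 -0.2367 0.0242
dark [538. 167.] [540.7 166.3] [60.8 64.1] ell [0.7257 0.1872] circ 0.7271 0.1884 0.0293
dark [279. 108.] [278.5 108. ] [74.7 76.9] ell [ 0.6186 -0.0064] circ 0.6195 -0.0065 0.0297
```

View pics/w3c.png

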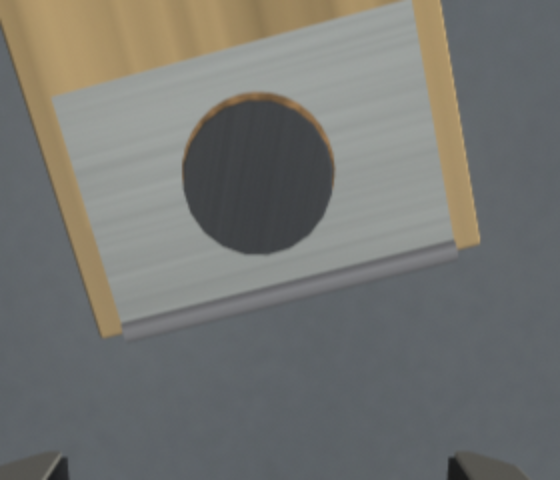

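The big disc sits on the pad with a thin, even cork rim, centred to about 1 mm. Next I'll view the small disc from above.

Call:
arm_command --rows '[[[0,-25,0,0,93],[-1,-50,5,0,93],[-1,-55,5,0,93],[-1,-55,5,0,93],[-1,-42,5,0,93],[-1,-20,5,0,93],[0,-5,0,0,93],[0,0,0,0,93]]]'

```text
t: 9.68
tcp_pos: [0.6173, -0.2686, 0.1586]
orientation: [0.0, 0.147, 0.989, 0.0]
ft_force: [-0.2, -0.8, 0.2]
opening: 0.0935
gripper_force: 0.0
```

```bash
python3 go.py .6164 -.270 .005; python3 chk.py w4.png .018
```

```text
tcp [ 0.6173 -0.2686  0.1586] heading 73.15 shift [  0.5  -1.6 153.6] F [-0.2 -0.8  0.2]
cork [497.  65.] [506.4  34. ] [104.2 318.2] ell [ 0.5475 -0.0736] circ 0.5876 -0.0889 0.0748
dark [277. 194.] [277.2 193.9] [50.4 52.5] ell [ 0.618  -0.2697] circ 0.6182 -0.27 0.0234
```

Call:
arm_command --rows '[[[-1,-1,30,0,93],[0,0,45,0,93],[0,0,40,0,93],[0,0,25,0,80],[0,0,13,0,70],[0,0,0,0,60],[0,0,0,0,30],[0,0,0,0,30],[0,0,0,0,30],[0,0,0,0,30]]]'

```text
t: 10.98
tcp_pos: [0.6183, -0.2709, 0.0064]
orientation: [0.001, 0.147, 0.989, -0.0]
ft_force: [-0.8, 1.5, 6.6]
opening: 0.0432
gripper_force: 30.0
```

```bash
python3 go.py .6187 -.0066 .12
```

```text
tcp [ 0.6183 -0.2709  0.0064] heading 73.11 shift [  76.2  253.  -113.7] F [-0.8  1.5  6.6]
```

Call:
arm_command --rows '[[[0,0,-20,0,30],[0,0,-45,0,30],[5,15,-35,0,30],[14,48,-14,0,30],[17,56,0,0,30],[17,56,0,0,30],[14,48,0,0,30],[7,24,10,0,30],[2,6,20,0,30],[0,0,10,0,30],[0,0,0,0,30],[0,0,0,0,30]]]'

```text
t: 12.48
tcp_pos: [0.619, -0.0071, 0.0803]
orientation: [0.001, 0.147, 0.989, -0.0]
ft_force: [0.2, 0.2, -1.1]
opening: 0.0432
gripper_force: 30.0
```

```bash
python3 go.py .6187 -.0066 .0574
```

```text
tcp [ 0.619  -0.0071  0.0803] heading 73.07 shift [ 0.4  0.4 22.9] F [ 0.2  0.2 -1.1]
```

Call:
arm_command --rows '[[[0,0.4,10,0,30],[0,0,8,0,30],[0,0,3,0,30],[0,0,2,0,30],[0,0,0,0,30]]]'

```text
t: 13.1
tcp_pos: [0.6184, -0.0062, 0.0573]
orientation: [-0.0, 0.147, 0.989, -0.0]
ft_force: [-4.5, 0.3, 9.0]
opening: 0.0435
gripper_force: 30.0
```

```bash
python3 go.py .6187 -.0066 .0574
```

```text
tcp [ 0.6184 -0.0062  0.0573] heading 73.11 shift [-0.4 -0.4 -0.1] F [-4.5  0.3  9. ]
```

Call:
arm_command --rows '[[[0,0,0,0,55],[0,0,0,0,70],[0,0,0,0,80],[0,0,-20,0,80],[0,0,-45,0,80],[-20,0,-50,0,80],[-30,0,-40,0,80],[-20,0,-10,0,80],[0,0,0,0,80]]]'

```text
t: 14.22
tcp_pos: [0.6864, -0.0268, 0.223]
orientation: [0.001, 0.147, 0.989, 0.0]
ft_force: [-0.1, 0.3, -2.0]
opening: 0.0802
gripper_force: 0.0
```

```bash
python3 go.py .618 -.006 .0574; python3 - <<'E'
from h import *
i,im=snap("wrist","w5.png"); cv2.imwrite('pics/w5c.png',cv2.resize(im[0:240,130:430,::-1],None,fx=2,fy=2))
g=cv2.GaussianBlur(cv2.cvtColor(im,cv2.COLOR_RGB2GRAY),(3,3),0)
c=cv2.HoughCircles(g,cv2.HOUGH_GRADIENT,1.2,5,param1=80,param2=12,minRadius=18,maxRadius=45)
print([ (k.round(1),cast(i,k[:2],.069)[0,:2].round(4),cast(i,k[:2],.051)[0,:2].round(4)) for k in c[0][:8] if k[1]<250])
# side view: small disc vs big
E
```

```text
tcp [ 0.6864 -0.0268  0.223 ] heading 73.09 shift [ 7.180e+01 -1.000e-01  1.655e+02] F [-0.1  0.3 -2. ]
[(array([277.8, 106.2,  34.4], dtype=float32), array([ 0.6179, -0.0063]), array([ 0.6182, -0.0064])), (array([523.8, 159. ,  29.8], dtype=float32), array([0.7231, 0.1871]), array([0.7293, 0.1979])), (array([515.4, 156.6,  26.2], dtype=float32), array([0.7188, 0.1803]), array([0.7248, 0.1907]))]
```

View pics/w5c.png

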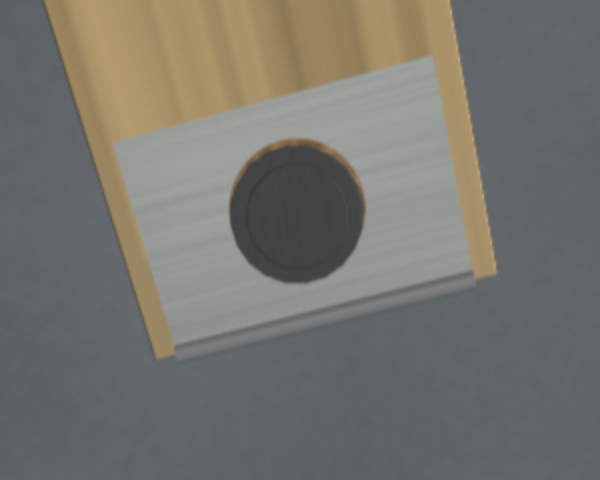

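The small disc shows as concentric on the big one. Now I'll get the board pose from this same view.

```bash
python3 - <<'E'
from h import *
i=ctrl.camera_info("wrist"); im=cv2.imread("pics/w5.png"); H,S,V=cv2.split(cv2.cvtColor(im,cv2.COLOR_BGR2HSV))
wood=(S>60)&(H>8)&(H<30)&(V>90); flap=(S<45)&(V>130)
def line(pts,z):
    p=cast(i,pts,z)[:,:2]; vx,vy,x,y=cv2.fitLine(np.float32(p),cv2.DIST_HUBER,0,.0005,.0005).ravel(); return np.array([x,y]),np.array([vx,vy]),p
# flap free edge: first flap row in each column
pts=[(c,np.argmax(flap[:120,c])-.5) for c in range(200,340) if flap[:120,c].any()]
p0,d,_=line(pts,.031); a=np.degrees(np.arctan2(d[1],d[0])); print("free edge",p0,"dir",a)
# board side edges (outer wood boundary), rows 10..125
L=[(np.argmax(wood[r])-.5,r) for r in range(10,160)]; 
Rr=[(380-np.argmax(wood[r,380::-1])+.5,r) for r in range(10,125)]
for nm,q in(("L",L),("R",Rr)):
    q0,e,_=line(q,.018); print(nm,q0,np.degrees(np.arctan2(e[1],e[0])))
E
```

```text
free edge [0.5665139  0.00104676] dir 87.427864
L [ 0.57152236 -0.0924606 ] -2.5521839
R [0.6078818 0.0840383] -2.6959293
```

Call:
arm_command --rows '[[[10,20,0,0.5,80],[20,45,0,0.8,80],[24,45,0,0.8,80],[30,45,0,0.8,80],[35,35,0,0.8,80],[40,25,0,0.8,80],[45,15,0,0.8,80],[45,0,0,0.8,80],[0,0,0,0.15,80],[0,0,0,0,80]]]'

```text
t: 15.52
tcp_pos: [0.6263, 0.3284, 0.2211]
orientation: [-0.0, 0.551, 0.835, -0.0]
ft_force: [-0.4, -0.4, 0.6]
opening: 0.0796
gripper_force: 0.0
```

```bash
python3 go.py .455 .292 .2
```

```text
tcp [0.6263 0.3284 0.2211] heading 23.17 shift [  34.  -171.8   21.3] F [-0.4 -0.4  0.6]
```

Call:
arm_command --rows '[[[5,-20,0,0,80],[8,-45,0,0,80],[8,-50,3,0,80],[8,-37,5,0,80],[5,-20,5,0,80],[0,0,0,0,80],[0,0,0,0,80]]]'

```text
t: 16.4
tcp_pos: [0.4563, 0.2923, 0.2087]
orientation: [0.0, 0.551, 0.834, 0.0]
ft_force: [0.2, -0.3, 0.9]
opening: 0.0798
gripper_force: 0.0
```

```bash
python3 go.py .455 .292 .2; cat > bar.py <<'E'
import sys
from h import *
i,im=snap("wrist",sys.argv[1]); H,S,V=cv2.split(cv2.cvtColor(im,cv2.COLOR_RGB2HSV))
zb=float(sys.argv[2])
def rep(nm,m,z,lo):
  for c in blobs(m,lo,90000):
    if cen(c)[1]>260: continue
    q=np.float32(cast(i,c[:,0,:],z)[:,:2]); r=cv2.minAreaRect(q)
    print(nm,cen(c).round(),"rect",np.round(r[0],4),np.round(r[1],4),round(r[2],2))
rep("bar",(S>100)&(H<25)&(V>50),zb,800)
m=((S<40)&(V>140)).astype(np.uint8); m=cv2.morphologyEx(m,cv2.MORPH_OPEN,np.ones((5,5)))
rep("sheet",m,zb-.030,3000)
E
python3 bar.py w6.png .034
```

```text
tcp [0.4563 0.2923 0.2087] heading 23.08 shift [ 0.2 -1.3  8.7] F [ 0.2 -0.3  0.9]
bar [276. 182.] rect [0.4544 0.2917] [0.0127 0.0801] 21.58
sheet [310. 176.] rect [0.4827 0.3011] [0.0993 0.1091] 21.57
```

View pics/w6.png

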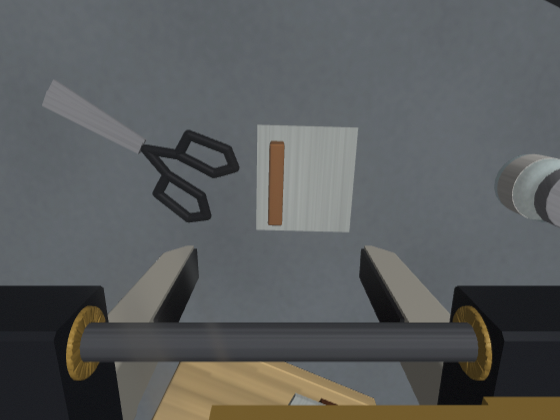

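The plate's bar is at (276,182) and clear of the shears' handles, which are about 38 px away. The plate yaw is 21.6°. Now I'll grasp it.

Call:
arm_command --rows '[[[0,-2,20,0.19,30],[0,0,45,0,30],[0,0,45,0,30],[0,0,40,0,30],[0,0,30,0,30],[0,0,15,0,30],[0,0,4,0,30],[0,0,0,0,30],[0,0,0,0,8],[0,0,0,0,8],[0,0,0,0,8],[0,0,0,0,8]]]'

```text
t: 17.95
tcp_pos: [0.4537, 0.2922, 0.0101]
orientation: [0.0, 0.562, 0.827, 0.0]
ft_force: [-0.2, 0.3, 6.3]
opening: 0.0137
gripper_force: 30.0
```

```bash
python3 go.py .455 .292 .2
```

```text
tcp [0.4537 0.2922 0.0101] heading 21.59 shift [  -0.6    1.3 -189.9] F [-0.2  0.3  6.3]
```

Call:
arm_command --rows '[[[0,0,-15,0,8],[0,0,-30,0,8],[-15,-5,-25,0,8],[-40,-14,0,0,8],[-50,-17,0,0,8],[-50,-17,0,0,8],[-50,-17,0,0,8],[-40,-13,0,0,8],[-22,-8,0,0,8],[-9,-3,0,0.5,8],[0,0,0,0.9,8],[0,0,0,0.9,8],[0,0,0,0.6,8],[0,0,0,0.12,8],[0,0,0,0,8]]]'

```text
t: 19.82
tcp_pos: [0.4675, 0.0007, 0.0798]
orientation: [0.0, 0.722, 0.692, 0.0]
ft_force: [-0.0, 0.0, -1.3]
opening: 0.0139
gripper_force: 30.0
```

```bash
python3 go.py .468 .0007 .031; python3 bar.py w7.png .104
python3 - <<'E'
from h import *
i,im=snap("top","t2.png"); cv2.imwrite("pics/t2c.png",cv2.resize(im[130:270,200:420,::-1],None,fx=3,fy=3))
E
```

```text
tcp [0.4675 0.0007 0.0798] heading -2.48 shift [-0.   0.5 48.8] F [-0.   0.  -1.3]
bar [279. 255.] rect [0.4684 0.0141] [0.061  0.0135] 87.55
bar [494. 215.] rect [0.5609 0.0265] [0.0419 0.0248] 62.73
sheet [354. 211.] rect [0.4987 0.0185] [0.0671 0.0748] 87.59
sheet [476. 223.] rect [0.566  0.0151] [0.0406 0.1152] 4.37
```

View pics/w7.png

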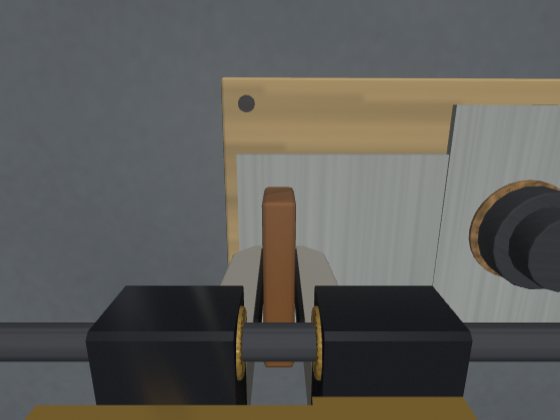

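The plate is held square to the board, with parallel edges at rows 78 and 154, and its front edge at about col 445 is short of the flap edge at col 452. I'll lower it to the board.

Call:
arm_command --rows '[[[0,0,20,0,8],[0,0,20,0,8],[0,0,7,0,8],[0,0,2,0,8],[0,0,1,0,8],[0,0,1,0,8],[0,0,0,0,8],[0,0,0,0,8]]]'

```text
t: 20.92
tcp_pos: [0.4676, 0.0007, 0.0286]
orientation: [0.0, 0.723, 0.691, 0.0]
ft_force: [0.1, 1.1, -1.0]
opening: 0.0137
gripper_force: 30.0
```

```bash
python3 go.py .5226 -.0017 .028
```

```text
tcp [0.4676 0.0007 0.0286] heading -2.57 shift [ 0.  55.   0.6] F [ 0.1  1.1 -1. ]
```

Call:
arm_command --rows '[[[0,0,0.8,0,8],[0,0,0,0,8],[0,0,0,0,8]]]'

```text
t: 21.3
tcp_pos: [0.4676, 0.0007, 0.0281]
orientation: [0.0, 0.723, 0.691, 0.0]
ft_force: [-2.1, 0.4, 6.3]
opening: 0.0141
gripper_force: 30.0
```

Call:
arm_command --rows '[[[0,2,0,0,8],[0,4,0,0,8],[0,5,0,0,8],[0,5,0,0,8],[0,5,0,0,8],[0,5,0,0,8],[0,5,0,0,8],[0,5,0,0,8],[0,5,0,0,8],[0,4,0,0,8],[0,2,0,0,8],[0,0,0,0,8]]]'

```text
t: 22.8
tcp_pos: [0.5141, -0.0013, 0.0281]
orientation: [-0.0, 0.723, 0.691, -0.0]
ft_force: [-5.3, -0.2, 8.0]
opening: 0.0138
gripper_force: 30.0
```

```bash
python3 go.py .5226 -.0017 .028
```

```text
tcp [ 0.5141 -0.0013  0.0281] heading -2.57 shift [0.  8.5 0.1] F [-5.3 -0.2  8. ]
```

Call:
arm_command --rows '[[[0,2,0,0,8],[0,2,0,0,8],[0,1,0,0,8],[0,0,0,0,8]]]'

```text
t: 23.3
tcp_pos: [0.5189, -0.0015, 0.0281]
orientation: [-0.001, 0.723, 0.691, -0.0]
ft_force: [-5.5, 0.9, 10.2]
opening: 0.0138
gripper_force: 30.0
```

Call:
arm_command --rows '[[[0,1,0,0,8],[0,1,0,0,8],[0,0,0,0,8]]]'

```text
t: 23.68
tcp_pos: [0.5209, -0.0016, 0.0281]
orientation: [-0.0, 0.723, 0.691, -0.0]
ft_force: [-5.2, 0.3, 9.3]
opening: 0.0138
gripper_force: 30.0
```

Call:
arm_command --rows '[[[0,1,0,0,8],[0,0,0,0,8]]]'

```text
t: 23.92
tcp_pos: [0.5219, -0.0016, 0.0281]
orientation: [-0.0, 0.723, 0.691, -0.0]
ft_force: [-5.8, 0.6, 9.3]
opening: 0.0137
gripper_force: 30.0
```

Call:
arm_command --rows '[[[0,0.7,0,0,8],[0,0,0,0,8]]]'

```text
t: 24.18
tcp_pos: [0.5225, -0.0017, 0.0281]
orientation: [-0.001, 0.723, 0.691, -0.0]
ft_force: [-5.7, -0.1, 9.9]
opening: 0.0137
gripper_force: 30.0
```

Call:
arm_command --rows '[[[0,0.7,0,0,8],[0,0,0,0,8]]]'

```text
t: 24.42
tcp_pos: [0.5226, -0.0017, 0.0281]
orientation: [-0.001, 0.723, 0.691, -0.001]
ft_force: [-9.1, 0.8, 13.1]
opening: 0.0138
gripper_force: 30.0
```

Call:
arm_command --rows '[[[0,0.7,0,0,8],[0,0,0,0,8]]]'

```text
t: 24.68
tcp_pos: [0.5227, -0.0017, 0.0281]
orientation: [-0.002, 0.723, 0.691, -0.001]
ft_force: [-13.6, 0.6, 17.6]
opening: 0.0136
gripper_force: 30.0
```

Call:
arm_command --rows '[[[0,-0.6,-0.5,0,8],[0,0,0,0,8],[0,0,0,0,8]]]'

```text
t: 25.05
tcp_pos: [0.5227, -0.0016, 0.0281]
orientation: [-0.001, 0.723, 0.691, -0.001]
ft_force: [-5.9, 1.2, 5.8]
opening: 0.0138
gripper_force: 30.0
```

```bash
python3 go.py .5226 -.0017 .028; python3 - <<'E'
from h import *
s=ctrl.read_state(); print(np.round(s["torque"],2), np.round(s["orientation"],4), np.round(s["ft_force"],1))
i,im=snap("wrist","w8.png")
H,S,V=cv2.split(cv2.cvtColor(im,cv2.COLOR_RGB2HSV))
print(np.round(s["tcp_pos"],4))
E
```

```text
tcp [ 0.5227 -0.0016  0.0281] heading -2.57 shift [-0.1 -0.1  0.1] F [-5.9  1.2  5.8]
[ 0.06  1.01 -0.05] [-0.0011  0.7228  0.6911 -0.0009] [-5.9  1.2  5.8]
[ 0.5227 -0.0016  0.0281]
```

View pics/w8.png

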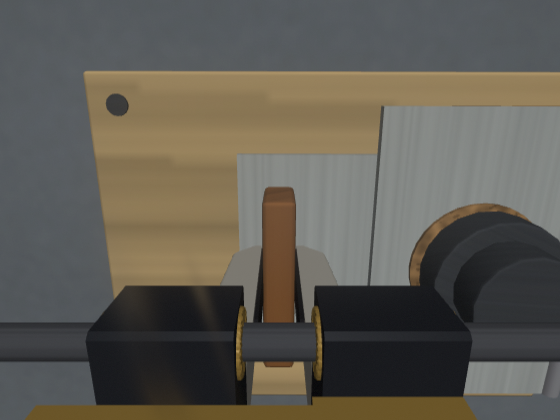

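Call:
arm_command --rows '[[[0,0.4,0.2,0,8],[0,0,0,0,8],[0,0,0,0,8],[0,0,0,0,8]]]'

```text
t: 25.6
tcp_pos: [0.5227, -0.0016, 0.0281]
orientation: [-0.001, 0.723, 0.691, -0.001]
ft_force: [-9.8, 0.8, 10.9]
opening: 0.0137
gripper_force: 30.0
```

```bash
python3 - <<'E'
from h import *
F=[];T=[]
for k in range(6):
    s=ctrl.read_state(); F.append(s["ft_force"]);T.append(s["torque"]); 
    i,im=snap("top","t_%d.png"%k)
print(np.mean(F,0).round(1),np.std(F,0).round(1),np.mean(T,0).round(2),s["tcp_pos"].round(4),s["t"])
E
```

```text
[-10.    1.2  10.3] [0.5 0.3 0.6] [ 0.09  1.53 -0.06] [ 0.5227 -0.0016  0.0281] 25.85
```

```bash
python3 -c "
from station import ctrl
print(ctrl.job_done())"
```

```text
the job is handed in; nothing more can be done
None
```

The job is handed in at about 26 s: both discs are stacked on the flap's cork pad, centred to about 1 mm by the wrist camera, and the plate's front edge is under the closed flap. The edge met the stop at the expected position with almost no twist on the wrist, and the plate is still held there, pressed flat with about 10 N.

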